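# Clip the fresh cell into a circuit board

### The job

The control board in the tilted holder needs its back-up cell. Take the blue cell with the white band out of its rest and press it into the two spring clips on the board, white-banded plus end at the red block, until it snaps fully home in both clips, then let go. Leave the old grey cell and the other things on the bench where they are.

Things in the scene. Friction and masses are not known exactly. Their poses are not given: they have to be found in the camera images.
- cell_mid (a point): The fresh cell: loose blue cylinder, 18.5 mm in diameter, 65 mm long, about 46 g, lying level in a black rest with its axis 20 mm above the table. This point is its centre (on the axis, half-way along). x runs along the cell to the plus end, which has a white band 12 mm long and a steel button; the other end is plain blue.
- cell_plus (a point): The tip of the fresh cell's plus end, on its axis, 32.5 mm from its centre.
- rest_a: The fresh cell's rest, black, fixed, 82 mm along the cell (x) by 36 mm; origin under its centre. V-saddles 8 mm long and 19 mm high carry the cell 25 mm either side of the centre, so the middle 42 mm is clear for fingers down to a 3 mm base plate. Stops 16 mm high stand past the cell's ends.
- seat (a point): Where the cell's centre lies when fully home: 20 mm above the surface of a green board that slopes 30 degrees and faces the robot's left, 160 mm up the slope by 230 mm across. x: up the slope along the seated cell, towards the red block (plus); the black block is minus. y: across. z: square out of the board. Within 55 mm across, between the blocks (44 mm), parts on the board are under 4 mm high.
- clip_plus (a point): The upper spring clip, on the red block, 27 mm up the slope from the seat; this point is on the seated cell's axis, axes as the seat's. 8 mm wide along x; two steel leaves spread sideways (y). Flared mouth 24 mm wide, 14 mm above this point (z), narrowing to lips 13.6 mm apart, 6.5 mm above it.
- clip_minus (a point): The lower clip, alike, on the black block, 27 mm down the slope. A cell laid in the two mouths rests 13 mm short of home; 10 to 15 N in all, square to the board, drives it past the lips, then it snaps down on its seats and is held. Flared brass end lugs 35 mm either way from the seat leave 2.5 mm play at each end; their tops are 7 mm above the axis, 40 mm out.
- stand: The board holder, fixed: two dark feet with aluminium uprights joined by steel rods, black knobs outside; 330 mm across (y), 150 mm deep (x). Origin on the table under the middle of the board; x is level and points to where the board rises. Board's middle 120 mm above the table, low edge 80 mm, high edge 160 mm. Parts up to 26 mm high stand on the board's outer areas.
- old_mid (a point): Centre of the old cell: the same size as the fresh one but grey with a black band; it lies in a rest of its own. Not to be moved.
- spool: Blue spool of solder standing upright, 54 mm in diameter, 45 mm high; origin under its centre.
- tweezers: Dark tweezers lying flat, 120 mm long (x), 18 mm wide, 6 mm high; origin under the centre.
- screwdriver: Screwdriver lying on the bench, about 160 mm long (x).
- flux: Small amber bottle with black cap, 38 mm in diameter, 85 mm high; origin under its centre.
- air_can: Spray can, aluminium with a blue label, 62 mm in diameter, 200 mm high; origin under its centre.
- brush: Small brush lying on the bench, about 150 mm long (x).
- flux_tin: Round flat tin, 53 mm in diameter, 20 mm high; origin under its centre.

How it is judged:
By the outcome, as a careful person would: the job done as asked, in the order asked, and still so for the second after the job is handed in, with the robot touching nothing.
It also fails if it takes over 35 s, if anything falls off the work surface, if the arm or the gripper's body presses on something with over 40 N, if the wrist force passes 120 N, or if a joint passes its speed limit or range.

### The arm

A 6-joint arm with a two-finger parallel gripper is mounted at the origin on the work surface. World frame = base frame: x ahead of the robot, y to its left, z up, the work surface at z = 0. Lengths are in m, angles in degrees, forces in N, time in s.
With the tool pointing down it reaches from about 0.4 to 0.825 m from the base axis. Payload 7 kg.
Tool frame: the origin (TCP) lies between the finger pads; the fingertips stand 14 mm ahead of it and the grasp point (between the pads) lies 5 mm behind it (r.tips_ahead is the distance from the TCP to the fingertips, in m); z points along the fingers, y is the direction in which the jaws open and shut (so a half turn about z gives the same grasp; the last joint's range is limited). The gripper opens to 88 mm and grips with 3 to 60 N. Pads are 19 mm wide; open, the fingers measure 130 mm over their backs; the gripper's body (78 mm by 193 mm) begins 47 mm behind the grasp point.
Start: joints at [81.538, 20.546, 0.682, 0, -70.136, -16.507], TCP at [0.285, 0.612, 0.241] pointing down, gripper open.
Joint ranges: [-176.03, 176.03], [-82.01, 121.73], [-58.28, 71.71], [-173.87, 95.51], [-174.79, -0.11], [-173.66, 173.66]. Speed limits (degrees/s): [136.94, 136.94, 172.46, 180, 180, 180].

### API

Orientations are given as [roll, pitch, yaw] about the fixed x, y, z axes, in that order (R = Rz(yaw) Ry(pitch) Rx(roll)).
In Python, from plant import r gives the robot as it stands.
- The arm moves only by the tool apply_moves, never from a script. Its arguments are lists of equal length, an entry for each row: "slide": the shift along the tool's x, y, z as a fraction of full scale, a list of three; "turn": the turn, a rotation vector about the tool's x, y, z as a fraction of full scale, a list of three; "jaw": the closure, from 0 (fully open) to 1 (shut). In form: {"slide": [[dx, dy, dz], ...], "turn": [[wx, wy, wz], ...], "jaw": [jaw, ...]}. A call has 1 to 8 rows; each row shifts and turns the commanded pose from where the row before left it, along the tool's axes as they then stand; what a row does not reach is not made up. Full scale, the value 1, is 0.1 m for a shift and 1.5 rad for a turn. A row lasts 1/10 s, in which the tool goes at most 50 mm and 8.59 degrees, less where a joint would pass 70% of its speed; a pose out of reach is approached as far as the arm can. A call with a number of a shift or a turn outside -1 to 1 is refused whole. A call with a gripper value outside its range is refused whole. The fingers move at their own pace and stop on an object; "newtons" is the grip in N (left out, the last holds). Time passes only in rows, so rows that do not move let the fingers close. It gives the time, the measured TCP pose, the force and the opening at its end, in the units of the state.
- r.get_state(): the state, without advancing time (a new reading comes with each control period).
- r.capture(name): name is "scene" or "side" or "wrist"; returns a dict with "pixels" (480x640x3 uint8, blue, green, red), "depth" (480x640 float32, m along the optical axis (not along the pixel's ray), 0 where there is no reading), "fx", "fy", "cx", "cy" (pixels), "rvec" (rotation vector, rad) and "tvec" (3), from world to camera coordinates, as OpenCV has them. Camera axes: x right, y down, z forward; pixel columns grow to the right and rows downward; lengths in m; the calibration is good to about 2 mm. A picture is of the moment at which its call begins.
- r.close_job(): hands the job in, once; it reports no verdict.
The state is a dict: "time_s": time; "joints": joint angles; "qd": joint speeds; "joint_torque": joint torques, N m; "tcp_pos": TCP position; "eef_rot": TCP orientation; "contact_force": force on the tool from outside, world axes, zero at the start; "moment": the same for the moment, N m; "gripper_width": finger opening in m.
Only numpy, scipy, OpenCV 4.12 (cv2) and the standard library are available. Lean on these libraries where they do the work, as an engineer would, in place of code of your own. Each camera call takes 0.05 s, during which the arm holds its last target.

## Working session

There is one attempt and no reset: what is moved stays moved. The work goes in short steps, Python scripts to look and compute and a tool call to move; the robot and the scene stay as the last step left them, time stands still between calls to the robot, and variables do not carry over. Pictures are saved under pics/ and viewed, and the job is handed in when it is done.

Besides the shell and the picture viewer there is one more tool, called after "Call:" as name(argument=value, ...) on one line, values as JSON. apply_moves: Moves the arm, as the interface text tells. Shift numbers are shares of 0.1 m and turn numbers shares of 1.5 rad, none past 1 either way. Its arguments: {"type":"object","properties":{"slide":{"type":"array"},"turn":{"type":"array"},"jaw":{"type":"array"},"newtons":{"type":"number"}},"required":["slide","turn","jaw"]}

```bash
ls; mkdir -p pics; python3 - <<'E'
from plant import r
import cv2,numpy as np,pickle
s=r.get_state();print(s)
for n in ["scene","side","wrist"]:
    c=r.capture(n);cv2.imwrite(f"pics/{n}0.png",c["pixels"]);pickle.dump(c,open(f"{n}0.pkl","wb"))
    R=cv2.Rodrigues(np.array(c["rvec"]))[0];print(n,c["fx"],-R.T@np.array(c["tvec"]).ravel(),R[2])
E
```

```text
pics
{'time_s': 0.0, 'joints': array([ 8.15368230e+01,  2.05932973e+01,  6.34111113e-01, -2.06746629e-02,
       -7.01358434e+01, -1.65051982e+01]), 'qd': array([-0.00872964, -0.03455678, -0.00135807,  0.01781044, -0.04297642,
        0.02603411]), 'joint_torque': array([-3.92526545e-04, -5.82717705e+01,  2.93058264e+01,  6.99741304e+00,
        6.99909084e-03, -1.47222440e-04]), 'tcp_pos': array([0.28477075, 0.61147679, 0.23960247]), 'eef_rot': array([ 1.79903364e+02, -8.36636029e-03, -2.49754093e+01]), 'contact_force': array([-0.30999335, -1.48332141,  0.03288437]), 'moment': array([ 0.0043407 , -0.00460472,  0.01068625]), 'gripper_width': 0.08772391171046938}
scene 471.29600483426447 [ 1.12114207 -0.36399645  1.08118616] [-0.49978186  0.27831546 -0.82021863]
side 535.8928426389201 [-0.18321457 -0.82534549  0.93494026] [ 0.53324408  0.57979828 -0.6160233 ]
wrist 373.1618668785757 [0.34689605 0.58248632 0.38297579] [-0.23277326  0.10744125 -0.96657798]
```

View pics/scene0.png

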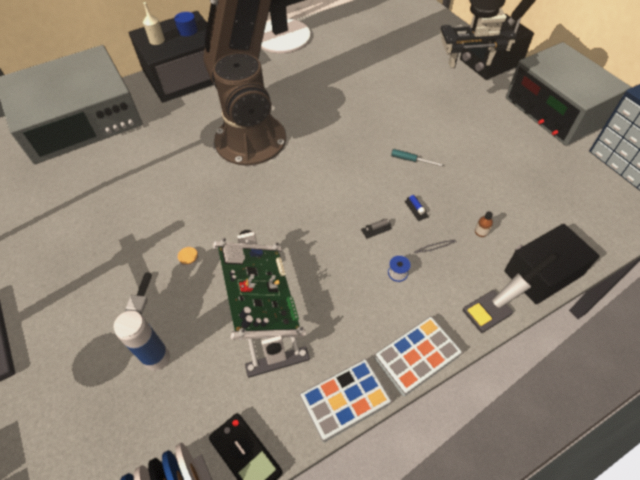

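View pics/side0.png

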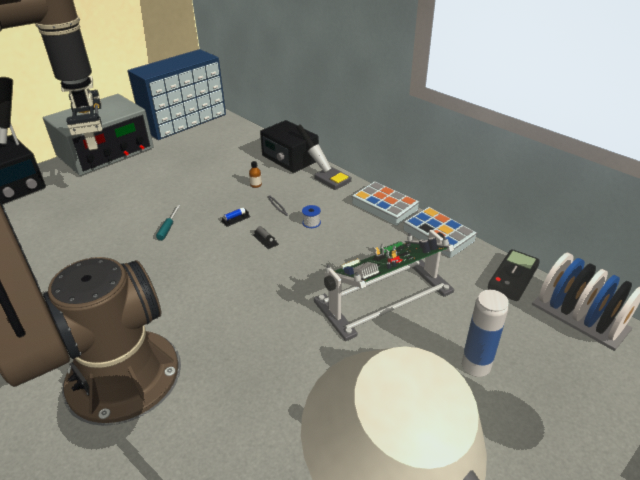

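View pics/wrist0.png

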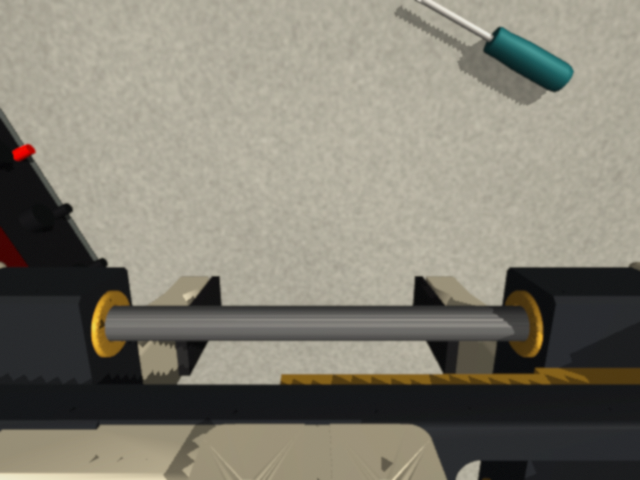

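The scene view shows the blue cell at about (417,207) with its white end lower right, the old grey cell at (377,228), and the board at (262,288) with the red block near (245,286). I'll get coarse positions from depth, with zoomed crops.

```bash
cat > h.py <<'E'
import cv2,numpy as np,pickle
def load(n): return pickle.load(open(n+".pkl","rb"))
def save(c,n): pickle.dump(c,open(n+".pkl","wb")); cv2.imwrite(f"pics/{n}.png",c["pixels"])
def RT(c): return cv2.Rodrigues(np.array(c["rvec"]))[0],np.array(c["tvec"]).ravel()
def ray(c,u,v):
    R,t=RT(c); d=R.T@np.array([(u-c["cx"])/c["fx"],(v-c["cy"])/c["fy"],1.]); return -R.T@t,d
def onz(c,u,v,z):
    o,d=ray(c,u,v); return o+d*(z-o[2])/d[2]
def dep(c,u,v):
    o,d=ray(c,u,v); return o+d*c["depth"][int(round(v)),int(round(u))]
def cloud(c):
    R,t=RT(c); v,u=np.mgrid[0:480,0:640]; D=c["depth"]
    P=np.stack([(u-c["cx"])/c["fx"]*D,(v-c["cy"])/c["fy"]*D,D],-1)
    return (P-t)@R
def proj(c,P):
    R,t=RT(c); p=np.atleast_2d(P)@R.T+t; return np.c_[p[:,0]/p[:,2]*c["fx"]+c["cx"],p[:,1]/p[:,2]*c["fy"]+c["cy"]]
def crop(n,u0,v0,u1,v1,k,out):
    im=cv2.imread(f"pics/{n}.png")[v0:v1,u0:u1]; cv2.imwrite(f"pics/{out}.png",cv2.resize(im,None,fx=k,fy=k,interpolation=cv2.INTER_CUBIC))
def line2(c1,p1,c2,p2):
    o1,d1=ray(c1,*p1);o2,d2=ray(c2,*p2)
    a=np.linalg.lstsq(np.c_[d1,-d2],o2-o1,rcond=None)[0]; A=o1+a[0]*d1;B=o2+a[1]*d2
    return (A+B)/2,np.linalg.norm(A-B)
E
python3 - <<'E'
from h import *
np.set_printoptions(precision=4,suppress=True)
for n in ["scene0","side0"]:
    c=load(n);hsv=cv2.cvtColor(c["pixels"],cv2.COLOR_BGR2HSV);P=cloud(c)
    m=cv2.inRange(hsv,(105,120,60),(130,255,255))
    k,l,st,ce=cv2.connectedComponentsWithStats(m)
    for i in range(1,k):
        if st[i,4]>15: print(n,st[i],ce[i],onz(c,*ce[i],.025),P[l==i].mean(0))
    # table bias
c=load("scene0")
for p in [(417,207),(422,212),(377,228),(399,268),(245,286),(435,245),(405,155),(320,240)]: print(p,dep(c,*p))
crop("scene0",340,140,500,290,5,"a1");crop("scene0",205,225,325,380,4,"a2")
crop("side0",150,160,330,260,4,"a3");crop("side0",310,215,460,340,5,"a4")
E
```

```text
scene0 [175  13  19  23 336] [184.2589  23.0863] [-0.7214  0.0506  0.025 ] [-0.4088 -0.0197  0.2042]
scene0 [410 196  11  13  76] [414.7368 201.8289] [0.5049 0.2869 0.025 ] [0.5056 0.2861 0.0264]
scene0 [390 256  20  17 224] [399.5893 264.1786] [0.6542 0.1264 0.025 ] [0.6651 0.1148 0.0498]
scene0 [409 330  14  13 101] [415.6535 336.0099] [0.8372 0.0418 0.025 ] [0.8399 0.0379 0.0351]
scene0 [396 339  14  13 106] [402.5 345. ] [0.8396 0.0017 0.025 ] [ 0.8423 -0.0018  0.0351]
scene0 [132 350  19  14  78] [141.1667 356.4103] [ 0.5515 -0.5393  0.025 ] [ 0.5903 -0.5273  0.0964]
scene0 [354 364  15  14 120] [360.55   370.5667] [ 0.8408 -0.1166  0.025 ] [ 0.8434 -0.1189  0.0349]
scene0 [361 377  16  14 131] [368.3359 383.6641] [ 0.8749 -0.1179  0.025 ] [ 0.8828 -0.1257  0.0591]
scene0 [346 386  15  14 135] [352.8074 392.3704] [ 0.8735 -0.1583  0.025 ] [ 0.8758 -0.1602  0.0348]
scene0 [306 389  16  15 136] [313.5221 395.9559] [ 0.836  -0.2374  0.025 ] [ 0.8386 -0.2385  0.0348]
scene0 [337 408  16  16 153] [344.6275 415.3725] [ 0.9062 -0.2     0.025 ] [ 0.9082 -0.2015  0.0349]
scene0 [162 453 
[... 943 characters left out ...]
6  -0.2015  0.0341]
side0 [446 237  10   7  36] [450.7778 240.4167] [ 0.8512 -0.2349  0.025 ] [ 0.8405 -0.241   0.0344]
side0 [553 258  31  41 371] [568.7439 274.6415] [ 0.9468 -0.5215  0.025 ] [ 0.8343 -0.5519  0.116 ]
side0 [587 275  32  45 436] [602.9243 295.539 ] [ 0.9342 -0.613   0.025 ] [ 0.8311 -0.6327  0.1091]
side0 [481 329  21  35 417] [489.7674 345.8921] [ 0.6073 -0.5117  0.025 ] [ 0.5405 -0.5381  0.1012]
(417, 207) [0.5232 0.2814 0.0244]
(422, 212) [0.5443 0.2833 0.0232]
(377, 228) [0.5236 0.1441 0.0199]
(399, 268) [0.6723 0.1084 0.0465]
(245, 286) [ 0.5764 -0.2636  0.1468]
(435, 245) [ 0.6424  0.258  -0.0002]
(405, 155) [0.3381 0.3741 0.0243]
(320, 240) [ 0.4623 -0.0042 -0.0046]
```

View pics/a1.png

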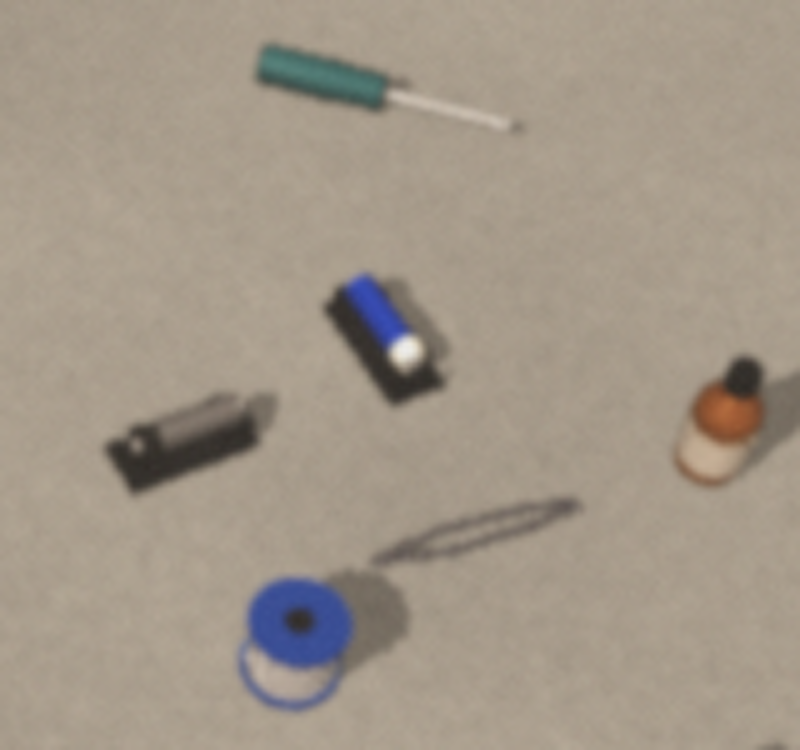

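View pics/a2.png

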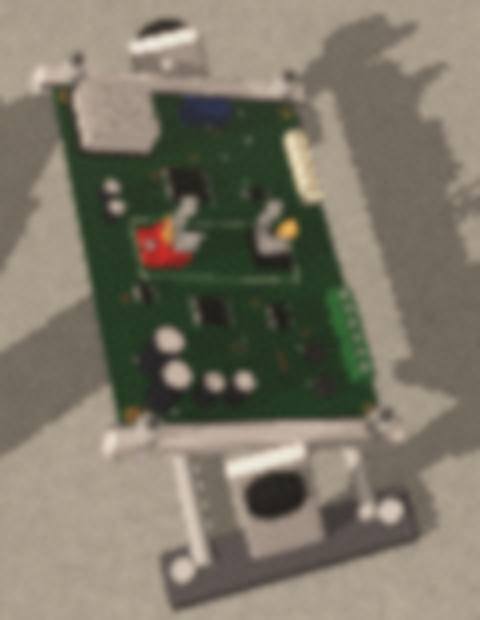

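View pics/a4.png

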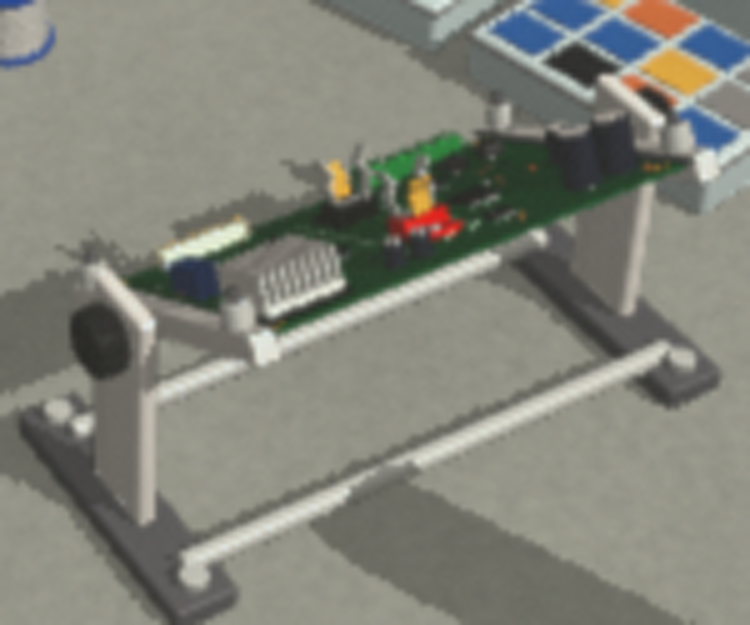

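```bash
python3 - <<'E'
from h import *
np.set_printoptions(precision=4,suppress=True)
c=load("wrist0");R,t=RT(c);print(R, -R.T@t)
from scipy.spatial.transform import Rotation as Ro
T=Ro.from_euler('xyz',[179.9,0,-24.975],degrees=True).as_matrix()
print("cam in tool",T.T@(-R.T@t-np.array([.28477,.61148,.2396])),"\nR tool->cam\n",R@T)
print(proj(c,[[.338,.374,.02],[.2848,.6115,.2396],[.2848,.6115,0.0]]))
s=load("scene0")
a=onz(s,340+358/5,140+285/5,.029);b=onz(s,340+410/5,140+352/5,.029);print(a,b,np.degrees(np.arctan2(*(b-a)[[1,0]])))
# board plane from depth of green pixels
hsv=cv2.cvtColor(s["pixels"],cv2.COLOR_BGR2HSV);m=cv2.inRange(hsv,(45,80,20),(85,255,140))>0
m[:, :200]=0;m[:,320:]=0;P=cloud(s)[m];P=P[(P[:,2]>.05)]
print(len(P),P.min(0),P.max(0),np.median(P,0))
n=np.linalg.lstsq(np.c_[P[:,:2],np.ones(len(P))],P[:,2],rcond=None)[0];print(n)
r_=P[:,2]-np.c_[P[:,:2],np.ones(len(P))]@n;k=abs(r_)<.006
n=np.linalg.lstsq(np.c_[P[k][:,:2],np.ones(k.sum())],P[k][:,2],rcond=None)[0]
g=-n[:2];print(n,np.degrees(np.arctan(np.hypot(*g))),"uphill heading",np.degrees(np.arctan2(-g[1],-g[0])))
E
```

```text
[[-0.4222 -0.9065  0.0009]
 [-0.8761  0.4083  0.2564]
 [-0.2328  0.1074 -0.9666]] [0.3469 0.5825 0.383 ]
cam in tool [ 0.0686  0.0003 -0.1434] 
R tool->cam
 [[ 0.      1.      0.0008]
 [-0.9666  0.0003 -0.2564]
 [-0.2564 -0.0008  0.9666]]
[[533.9921  45.9495]
 [316.2265 308.7933]
 [316.3252 207.584 ]]
[0.4881 0.2875 0.029 ] [0.5429 0.2832 0.029 ] -4.4534162160070005
2674 [ 0.465  -0.364   0.0789] [ 1.1211 -0.1477  1.0812] [ 0.6024 -0.235   0.1161]
[ 0.338  -0.6679 -0.2376]
[ 0.065  -0.5996 -0.0605] 31.095411327337988 uphill heading -83.81588959792421
```

Call:
apply_moves(slide=[[0.42,0.26,0.03],[0.42,0.26,0.03],[0.42,0.26,0.03],[0.42,0.26,0.03],[0.42,0.26,0.03],[0.42,0.26,0.03],[0.42,0.26,0.03],[0.38,0.22,0.0]], turn=[[0,0,0],[0,0,0],[0,0,0],[0,0,0],[0,0,0],[0,0,0],[0,0,0],[0,0,-0.09]], jaw=[0,0,0,0,0,0,0,0])

```text
time_s: 0.95
tcp_pos: [0.5003, 0.2845, 0.2191]
eef_rot: [180.0, 0.0, -17.2]
contact_force: [1.4, 1.2, -0.5]
gripper_width: 0.0875
```

Call:
apply_moves(slide=[[0,0,0],[0,0,0],[0,0,0]], turn=[[0,0,-0.09],[0,0,-0.05],[0,0,0]], jaw=[0,0,0])

```text
time_s: 1.25
tcp_pos: [0.5, 0.2862, 0.2193]
eef_rot: [180.0, 0.0, -5.2]
contact_force: [0.4, 0.1, 0.0]
gripper_width: 0.0877
```

```bash
python3 - <<'E'
from plant import r
from h import *
c=r.capture("wrist");save(c,"w1");print(r.get_state()["tcp_pos"],r.get_state()["eef_rot"],r.get_state()["contact_force"],r.get_state()["time_s"])
E
```

```text
[0.49980021 0.28654751 0.2193775 ] [ 1.79987466e+02  1.52512217e-02 -5.32905506e+00] [-0.6657892   0.7456554  -0.37673096] 1.3
```

View pics/w1.png

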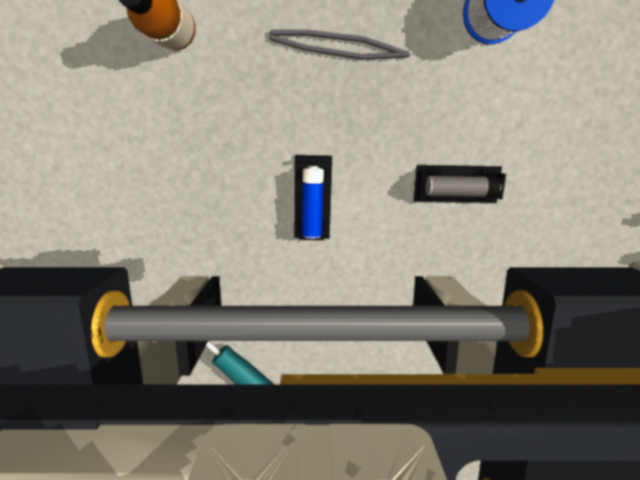

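The wrist view shows the cell upright in its rest, with the white end at (313,170) and the blue end at (312,238). The old cell is at (458,186). I'll measure it now.

```bash
cat > cell.py <<'E'
from h import *
def meas(n):
    c=load(n);im=c["pixels"];hsv=cv2.cvtColor(im,cv2.COLOR_BGR2HSV)
    b=cv2.inRange(hsv,(105,120,60),(130,255,255)); b[260:]=0
    k,l,st,ce=cv2.connectedComponentsWithStats(b)
    # component nearest expected
    i=1+np.argmin(np.hypot(ce[1:,0]-312,ce[1:,1]-210)+1e3*(st[1:,4]<200))
    v,u=np.nonzero(l==i); print("blue",st[i],ce[i])
    w=(im.min(2)>170).astype(np.uint8); w[:150]=0;w[190:]=0;w[:,:296]=0;w[:,330:]=0
    vv,uu=np.nonzero(w);print("white",uu.min(),uu.max(),vv.min(),vv.max(),uu.mean(),vv.mean())
    # row centres -> world at axis height
    pts=[]
    for y in range(st[i,1]+3,st[i,1]+st[i,3]-3):
        x=u[v==y]; L=onz(c,x.min()-.5,y,.02);Rr=onz(c,x.max()+.5,y,.02); pts.append((L+Rr)/2)
    pts=np.array(pts);d=np.polyfit(pts[:,0],pts[:,1],1);print("heading",np.degrees(np.arctan(d[0])))
    P=cloud(c);Q=P[l==i];print("depth top z",np.percentile(Q[:,2],[5,50,95]))
    return c,d
if __name__=="__main__":
    np.set_printoptions(precision=4,suppress=True)
    c,d=meas("w1")
    for z in (.02,.029): print(z,onz(c,313,165,z),onz(c,313,239,z))
    print(np.polyval(d,[.5,.52,.55]))
E
python3 cell.py
python3 -c "
from h import *;crop('w1',280,140,350,250,7,'w1c')"
```

```text
blue [ 302  183   22   55 1146] [312.2784 209.651 ]
white 296 329 150 182 313.2763532763533 168.6809116809117
heading -6.294074869049592
depth top z [0.0029 0.0268 0.029 ]
0.02 [0.5461 0.2853 0.02  ] [0.4773 0.2917 0.02  ]
0.029 [0.5467 0.2851 0.029 ] [0.4797 0.2914 0.029 ]
[0.2903 0.2881 0.2848]
```

View pics/w1c.png

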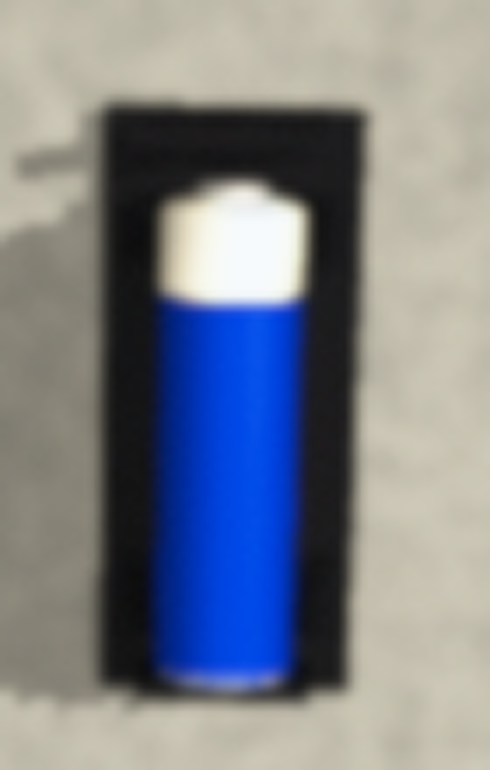

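Cell centre is about (0.513, 0.289), heading about -6.3°. I'll descend to TCP z = 22 mm, so the axis sits 2 mm ahead of the TCP and the tips stay clear of the board later.

Call:
apply_moves(slide=[[0.13,-0.035,0.2],[0,0,0.4],[0,0,0.45],[0,0,0.45],[0,0,0.3],[0,0,0.174],[0,0,0],[0,0,0]], turn=[[0,0,0.012],[0,0,0],[0,0,0],[0,0,0],[0,0,0],[0,0,0],[0,0,0],[0,0,0]], jaw=[0,0,0,0,0,0,0,0], newtons=40)

```text
time_s: 2.1
tcp_pos: [0.5131, 0.2896, 0.0224]
eef_rot: [180.0, 0.0, -6.3]
contact_force: [0.6, -0.0, 1.2]
gripper_width: 0.0879
```

Call:
apply_moves(slide=[[0,0,0],[0,0,0],[0,0,0],[0,0,0],[0,0,0],[0,0,0]], turn=[[0,0,0],[0,0,0],[0,0,0],[0,0,0],[0,0,0],[0,0,0]], jaw=[1,1,1,1,1,1], newtons=40)

```text
time_s: 2.7
tcp_pos: [0.5131, 0.2891, 0.0223]
eef_rot: [-180.0, -0.0, -6.2]
contact_force: [-0.0, 0.0, -0.1]
gripper_width: 0.0455
```

Call:
apply_moves(slide=[[0,0,0],[0,0,0],[0,0,0],[0,0,0],[0,0,0],[0,0,0]], turn=[[0,0,0],[0,0,0],[0,0,0],[0,0,0],[0,0,0],[0,0,0]], jaw=[1,1,1,1,1,1], newtons=40)

```text
time_s: 3.3
tcp_pos: [0.5131, 0.2892, 0.0222]
eef_rot: [-180.0, -0.0, -6.2]
contact_force: [0.6, 0.4, -0.4]
gripper_width: 0.017
```

Call:
apply_moves(slide=[[0,0,0],[0,0,-0.05],[0,0,-0.1],[0,0,-0.3],[0,0,-0.4],[0,0,-0.45],[0,0,-0.45],[0,0,-0.35]], turn=[[0,0,0],[0,0,0],[0,0,0],[0,0,0],[0,0,0],[0,0,0],[0,0,0],[0,0,0]], jaw=[1,1,1,1,1,1,1,1])

```text
time_s: 4.1
tcp_pos: [0.5133, 0.289, 0.2364]
eef_rot: [-179.9, -0.1, -6.2]
contact_force: [0.5, 1.1, -1.1]
gripper_width: 0.0174
```

```bash
python3 - <<'E'
from plant import r
from h import *
for n in ("wrist","side","scene"):
    c=r.capture(n);save(c,n+"2")
s=r.get_state();print(s["tcp_pos"],s["eef_rot"],s["gripper_width"],s["contact_force"],s["time_s"])
p=proj(load("side2"),s["tcp_pos"])[0].astype(int);print(p)
crop("side2",p[0]-60,p[1]-60,p[0]+60,p[1]+60,5,"side2c")
E
```

```text
[0.51397925 0.28982296 0.23616891] [-179.71303373   -0.23683453   -6.2270937 ] 0.01718574855296926 [-1.15767895  0.66341903 -0.97203477] 4.25
[226 147]
```

View pics/side2c.png

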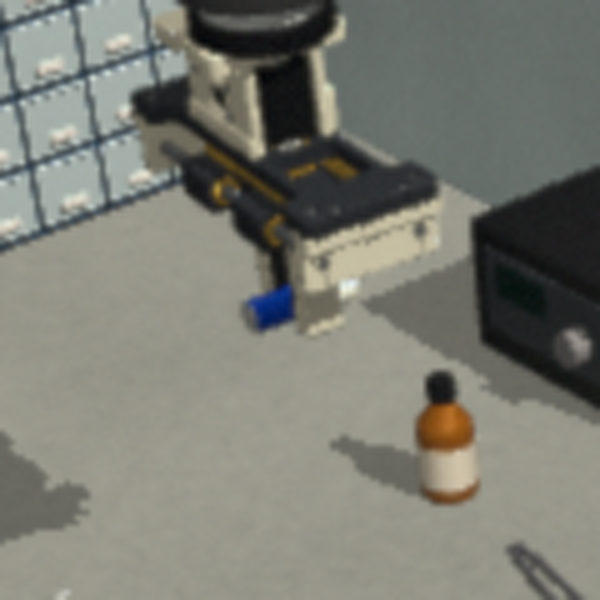

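View pics/wrist2.png

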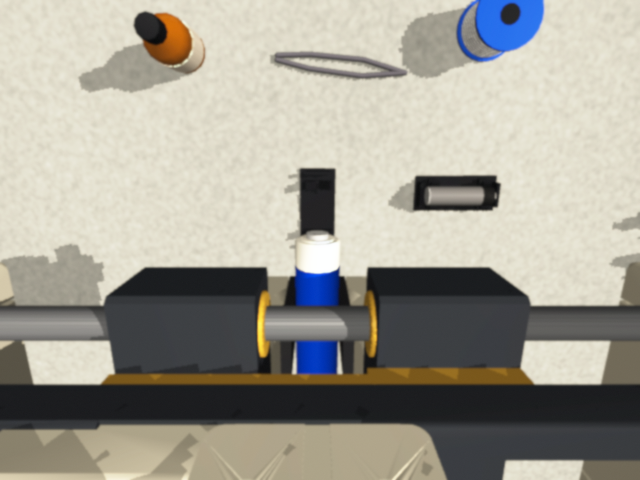

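The cell is held, with its white tip at (318,232) in the wrist view, within about 0.5 mm of centred in the pads. Next I'll plan a look at the board along its normal.

```bash
cat > plan.py <<'E'
from h import *
from scipy.spatial.transform import Rotation as Ro, Slerp
np.set_printoptions(precision=3,suppress=True)
def frame(h,slope=30):
    h,s=np.radians(h),np.radians(slope)
    u=np.array([np.cos(s)*np.cos(h),np.cos(s)*np.sin(h),np.sin(s)]);n=np.array([-np.sin(s)*np.cos(h),-np.sin(s)*np.sin(h),np.cos(s)])
    return u,np.cross(n,u),n   # seat x,y,z
def toolR(h,slope=30):
    u,y,n=frame(h,slope); return np.c_[u,np.cross(-n,u),-n]
def rows(p0,R0,p1,R1,N):
    w=Ro.from_matrix(R0.T@R1).as_rotvec(); 
    for i in range(N):
        R=R0@Ro.from_rotvec(w*i/N).as_matrix(); print((R.T@(p1-p0)/N/.1).round(3),(w/N/1.5).round(4))
    print("deg/row",np.degrees(np.linalg.norm(w))/N)
E
python3 - <<'E'
from plant import r
from plan import *
s=r.get_state();R0=Ro.from_euler('xyz',s["eef_rot"],degrees=True).as_matrix()
print(s["joints"])
rows(s["tcp_pos"],R0,np.array([.5775,-.121,.267]),toolR(-84),11)
E
```

```text
[ 48.404  12.563 -11.075   0.03  -65.991  35.357]
[ 0.098  0.365 -0.029] [-0.022  0.027  0.08 ]
[ 0.142  0.351 -0.013] [-0.022  0.027  0.08 ]
[0.183 0.332 0.005] [-0.022  0.027  0.08 ]
[0.221 0.307 0.024] [-0.022  0.027  0.08 ]
[0.255 0.277 0.043] [-0.022  0.027  0.08 ]
[0.284 0.243 0.062] [-0.022  0.027  0.08 ]
[0.308 0.205 0.081] [-0.022  0.027  0.08 ]
[0.327 0.164 0.1  ] [-0.022  0.027  0.08 ]
[0.34  0.12  0.118] [-0.022  0.027  0.08 ]
[0.346 0.075 0.135] [-0.022  0.027  0.08 ]
[0.347 0.028 0.151] [-0.022  0.027  0.08 ]
deg/row 7.499508249920617
```

Call:
apply_moves(slide=[[0.1,0.365,-0.03],[0.14,0.35,-0.013],[0.18,0.33,0.005],[0.22,0.31,0.024],[0.255,0.277,0.043],[0.284,0.243,0.062],[0.308,0.205,0.08],[0.327,0.164,0.1]], turn=[[-0.022,0.027,0.08],[-0.022,0.027,0.08],[-0.022,0.027,0.08],[-0.022,0.027,0.08],[-0.022,0.027,0.08],[-0.022,0.027,0.08],[-0.022,0.027,0.08],[-0.022,0.027,0.08]], jaw=[1,1,1,1,1,1,1,1])

```text
time_s: 5.05
tcp_pos: [0.5583, -0.0111, 0.2559]
eef_rot: [175.2, -22.7, -61.3]
contact_force: [1.2, -0.1, -1.2]
gripper_width: 0.0174
```

Call:
apply_moves(slide=[[0.34,0.12,0.12],[0.345,0.075,0.135],[0.345,0.03,0.15],[0,0,0],[0,0,0]], turn=[[-0.022,0.027,0.08],[-0.022,0.027,0.08],[-0.022,0.027,0.08],[0,0,0],[0,0,0]], jaw=[1,1,1,1,1])

```text
time_s: 5.55
tcp_pos: [0.5757, -0.122, 0.2643]
eef_rot: [179.6, -30.5, -83.7]
contact_force: [-0.0, 0.6, -0.3]
gripper_width: 0.0172
```

```bash
python3 - <<'E'
from plant import r
from plan import *
c=r.capture("wrist");save(c,"w3")
s=r.get_state();print(s["tcp_pos"],s["eef_rot"],s["gripper_width"],s["contact_force"],s["time_s"],s["joints"])
print(Ro.from_matrix(toolR(-84)).as_euler('xyz',degrees=True))
E
```

```text
[ 0.576 -0.121  0.265] [179.68  -30.5   -83.687] 0.01756073447455933 [ 0.376  0.054 -0.651] 5.6 [ 23.2    10.739 -28.179  32.276 -65.013 -34.514]
[180. -30. -84.]
```

View pics/w3.png

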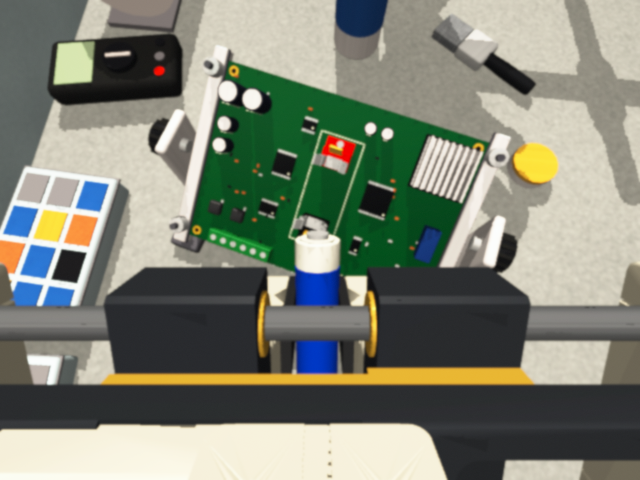

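The board fills the wrist view, with the red block at (340,150), the black clip at (312,225) and the silk outline around both. It's about 15° off my heading estimate, so I'll fit the plane from depth and measure the features on it.

```bash
cat > board.py <<'E'
from plan import *
def plane(c):
    hsv=cv2.cvtColor(c["pixels"],cv2.COLOR_BGR2HSV);m=cv2.inRange(hsv,(45,120,40),(85,255,160))>0
    D=c["depth"]; m&=D>0; P=cloud(c)[m]; P=P[(P[:,2]>.06)&(P[:,2]<.19)]
    rng=np.random.default_rng(0);best=0
    for _ in range(200):
        q=P[rng.choice(len(P),3)];n=np.cross(q[1]-q[0],q[2]-q[0]);L=np.linalg.norm(n)
        if L<1e-4: continue
        n/=L;k=abs((P-q[0])@n)<.002
        if k.sum()>best:best=k.sum();K=k
    Q=P[K];o=Q.mean(0);n=np.linalg.svd(Q-o,full_matrices=False)[2][2];n*=np.sign(n[2])
    return o,n,K.sum(),len(P)
def onpl(c,u,v,o,n):
    a,d=ray(c,u,v);return a+d*((o-a)@n)/(d@n)
E
python3 - <<'E'
from board import *
c=load("w3");o,n,k,N=plane(c);print(o,n,k,N,"slope",np.degrees(np.arccos(n[2])),"uphill",np.degrees(np.arctan2(-n[1],-n[0])))
for p in [(235,71),(478,148),(196,230)]: print(p,onpl(c,*p,o,n))
# table depth check
P=cloud(c);print(P[230:260,560:620].reshape(-1,3).mean(0))
a=onpl(c,235,71,o,n);b=onpl(c,478,148,o,n);d=onpl(c,196,230,o,n)
print(np.linalg.norm(a-b),np.linalg.norm(a-d),np.degrees(np.arctan2(*(a-b)[[1,0]])), np.degrees(np.arctan2(*(a-d)[[1,0]])))
crop("w3",270,110,400,260,4,"w3c")
crop("w3",170,40,510,270,2.3,"w3d")
E
```

```text
[ 0.585 -0.246  0.125] [0.12  0.485 0.866] 27871 29025 slope 29.96474836581066 uphill -103.84444061145987
(235, 71) [ 0.666 -0.322  0.156]
(478, 148) [ 0.461 -0.271  0.156]
(196, 230) [ 0.698 -0.199  0.083]
[ 0.266 -0.253  0.   ]
0.2108194893211722 0.14661709506994774 -13.924276088704637 -104.76066182265363
```

View pics/w3c.png

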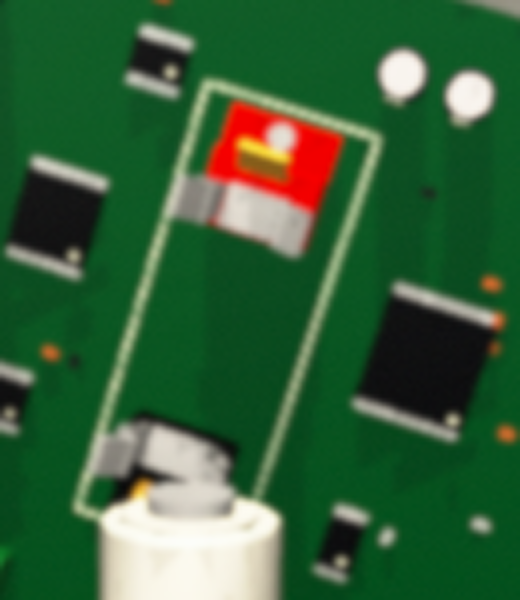

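View pics/w3d.png

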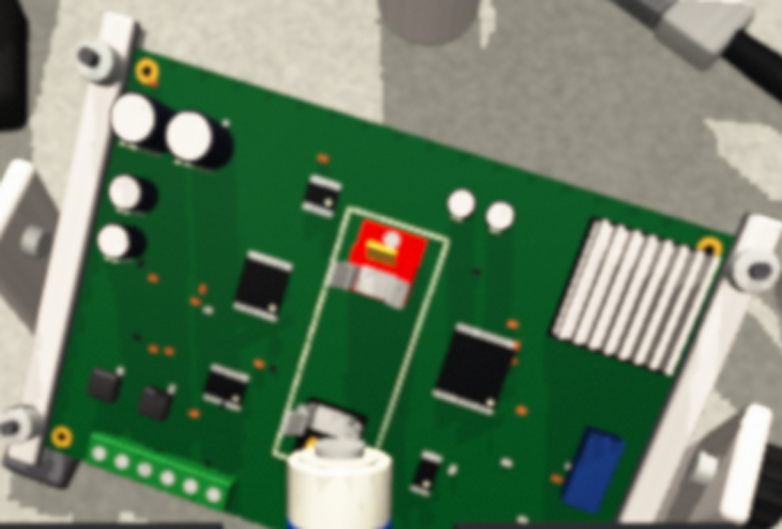

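```bash
python3 - <<'E'
from board import *
c=load("w3");o,n,k,N=plane(c)
u,y,z=frame(-104);P=cloud(c);B=(P-o)@np.c_[u,y,z];H=(P-o)@n
v0,v1,u0,u1=135,250,290,365
S=B[v0:v1,u0:u1].reshape(-1,3);h=H[v0:v1,u0:u1].ravel()
for lo,hi in [(24,28),(28,31),(31,33),(33,36)]:
    k=(h>lo/1e3)&(h<hi/1e3)
    for s in (S[k&(S[:,0]>0)],S[k&(S[:,0]<0)]):
        if len(s): print(lo,len(s),"x",s[:,0].min(),s[:,0].max(),"y",s[:,1].min(),s[:,1].max())
im=np.clip(H[100:270,240:420]*1000*6,0,255).astype(np.uint8);cv2.imwrite("pics/h3.png",cv2.resize(im,None,fx=4,fy=4,interpolation=cv2.INTER_NEAREST))
E
```

```text
24 91 x 0.011816266818898158 0.02927380172263961 y -0.016153454883639385 0.001484169100821644
24 29 x -0.04141107258240895 -0.034179075389748 y -0.01740441124247364 0.003017492130239453
28 63 x 0.011673602717991276 0.028577706677782186 y -0.01762100174207793 0.003119648829081883
28 39 x -0.041983199572440365 -0.033868858767272754 y -0.017583802619289237 0.0029091013601381436
31 30 x 0.011733019093782427 0.019703708489042078 y -0.018458585910888902 0.005091194285879716
31 28 x -0.04185429904827474 -0.033805891875533796 y -0.02050840198425029 0.005663010179229036
33 63 x 0.011902385170050149 0.019511042587129483 y -0.020804563466505284 0.005844075857454962
33 31 x -0.041986430571224906 -0.034233854267373263 y -0.020964638735611607 0.005865545021367611
```

View pics/h3.png

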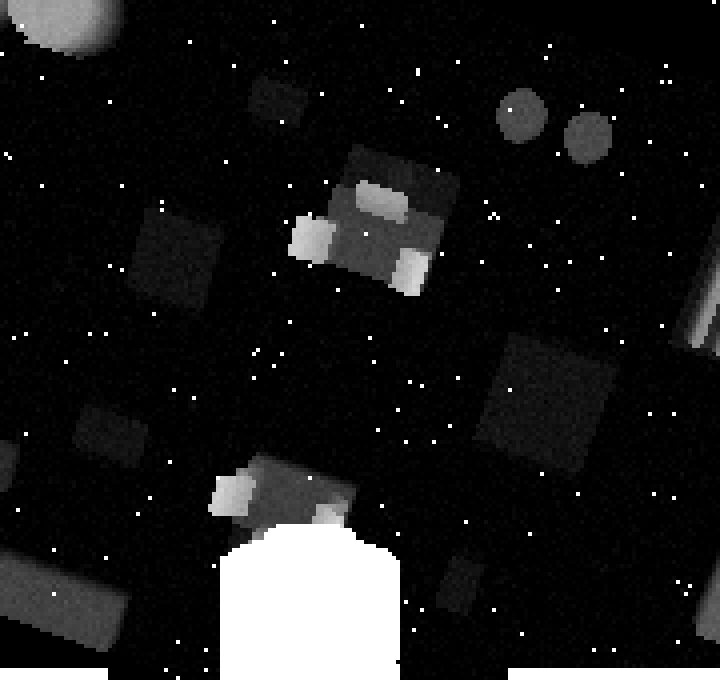

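The height map shows both clips cleanly. The plus and minus clips are 53.7 mm apart (54 expected), and the across offsets agree, so the heading is -104°. I'll plan a closer aligned look from 75 mm down-slope and 60 mm out, so both clips stay visible past the held cell.

```bash
python3 - <<'E'
from plant import r
from board import *
c=load("w3");o,n,k,N=plane(c)
u,y,z=frame(-104)
seat=o-.0112*u-.0075*y+.02*z;print("seat",seat.round(4))
s=r.get_state();R0=Ro.from_euler('xyz',s["eef_rot"],degrees=True).as_matrix()
p1=seat+.062*z-.0755*u
print(p1);rows(s["tcp_pos"],R0,p1,toolR(-104),3)
E
```

```text
seat [ 0.582 -0.225  0.137]
[ 0.605 -0.132  0.152]
[-0.151 -0.096  0.345] [-0.038 -0.002  0.068]
[-0.16 -0.1   0.34] [-0.038 -0.002  0.068]
[-0.169 -0.102  0.334] [-0.038 -0.002  0.068]
deg/row 6.720026969521393
```

Call:
apply_moves(slide=[[-0.15,-0.1,0.345],[-0.16,-0.1,0.34],[-0.17,-0.1,0.335],[0,0,0],[0,0,0]], turn=[[-0.038,-0.002,0.068],[-0.038,-0.002,0.068],[-0.038,-0.002,0.068],[0,0,0],[0,0,0]], jaw=[1,1,1,1,1])

```text
time_s: 6.1
tcp_pos: [0.6062, -0.131, 0.1519]
eef_rot: [-180.0, -30.1, -103.8]
contact_force: [0.6, -0.3, -0.1]
gripper_width: 0.0173
```

```bash
cat > meas.py <<'E'
import sys
from plant import r
from board import *
np.set_printoptions(precision=4,suppress=True)
name=sys.argv[1]
c=r.capture("wrist");save(c,name)
s=r.get_state();print(s["tcp_pos"],s["eef_rot"],s["gripper_width"],s["contact_force"],s["time_s"])
o,n,k,N=plane(c);print("n",n,"want",frame(-104)[2],k,N)
u,y,z=frame(-104);P=cloud(c);B=(P-o)@np.c_[u,y,z];H=(P-o)@n
pl=proj(c,o)
T=Ro.from_euler('xyz',s["eef_rot"],degrees=True).as_matrix()
tc=(s["tcp_pos"]-o)@np.c_[u,y,z];print("tcp in board",tc, "rot err deg",np.degrees(Ro.from_matrix(toolR(-104).T@T).as_rotvec()))
# guess from tcp
m=(H>.032)&(H<.0355)
k,l,st,ce=cv2.connectedComponentsWithStats(m.astype(np.uint8))
for i in range(1,k):
    if st[i,4]>20:
        q=B[l==i];print(st[i],"x",np.percentile(q[:,0],[1,99]),"y",np.percentile(q[:,1],[1,99]),"h",q[:,2].max())
E
python3 meas.py w4
```

```text
[ 0.6065 -0.1309  0.1535] [-179.7964  -30.0024 -103.8779] 0.017708936068321347 [ 0.8193 -0.2161 -0.5471] 6.15
n [0.1197 0.4851 0.8662] want [0.121  0.4851 0.866 ] 66046 68314
tcp in board [-0.072  -0.002   0.0836] rot err deg [ 0.2647  0.0022 -0.1057]
[290  54   8  19 112] x [0.027  0.0347] y [0.007  0.0103] h 0.035407339720717454
[341  54   7  19 112] x [0.0269 0.0347] y [-0.0166 -0.0138] h 0.03541039387205476
[292 170   7  17  96] x [-0.0271 -0.0191] y [0.0071 0.0102] h 0.03539851611762798
[338 170   7  17  93] x [-0.0271 -0.0191] y [-0.0165 -0.0134] h 0.03501703865071177
```

View pics/w4.png

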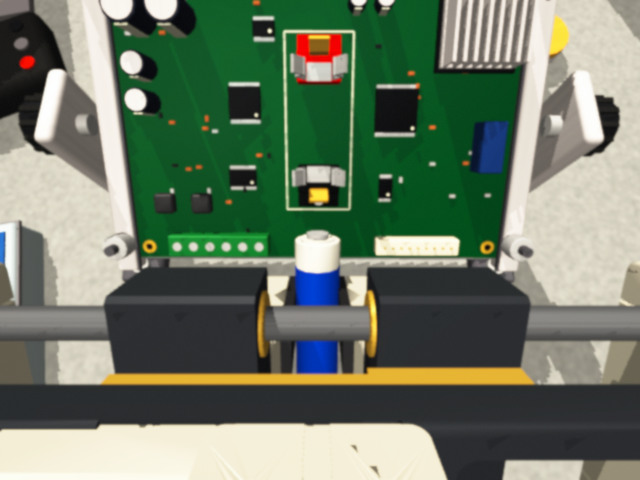

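```bash
python3 - <<'E'
from board import *
np.set_printoptions(precision=4,suppress=True)
c=load("w4");o,n,k,N=plane(c);u,y,z=frame(-104);B=(cloud(c)-o)@np.c_[u,y,z]
print(c["cx"],c["cy"],B[:,:,2][185,315])
for v in list(range(232,262,3))+list(range(275,305,5))+list(range(342,370,5)):
    row=B[v,285:350];k=(row[:,2]>.06)&(row[:,2]<.1)
    if k.sum()>3:
        q=row[k];us=np.nonzero(k)[0]+285;j=q[:,2].argmax()
        print(v,us.min(),us.max(),"x",q[j,0],"ymid",(q[0,1]+q[-1,1])/2,"w",q[0,1]-q[-1,1],"top",np.percentile(q[:,2],95))
E
python3 -c "
from h import *;crop('w4',270,20,370,270,3,'w4c')"
```

```text
316.7412720286463 238.31753508055462 0.00903880210283469
232 307 327 x -0.04027975359817002 ymid -0.0027587478714760573 w 0.008107517296536432 top 0.07868412104257098
235 303 330 x -0.04025754889912087 ymid -0.0025444353291942147 w 0.011231139891780817 top 0.08365910891057425
238 297 337 x -0.041321858178069666 ymid -0.002797466301170213 w 0.01642143822954254 top 0.08378313931402863
241 295 339 x -0.04214964029929557 ymid -0.0028066217514874647 w 0.01777095755504617 top 0.08535400021481256
244 295 339 x -0.042653711125752745 ymid -0.002788073572674594 w 0.017794937459923943 top 0.08731454958506618
247 295 339 x -0.04350729031184062 ymid -0.0028295468670287917 w 0.017806795768871175 top 0.0887521397808965
250 295 339 x -0.04453039682997464 ymid -0.002781868418986745 w 0.01784659898309509 top 0.08905691030094476
253 295 339 x -0.045951129355454264 ymid -0.0028018261090161406 w 0.018008887308651404 top 0.08901882077875309
256 295 339 x -0.047255092878552944 ymid -0.0028417713998537355 w 0.017937180338228314 top 0.08863355858320972
259 295 339 x -0.048234710257466694 ymid -0.002816059510
[... 660 characters left out ...]
13 w 0.025180606571954478 top 0.09421589195087567
342 294 339 x -0.08002293325643811 ymid -0.002694345457073775 w 0.017492717921984098 top 0.08887135588165151
347 294 339 x -0.08206350250652356 ymid -0.002741654014121616 w 0.01755720463919721 top 0.0892778336532101
352 296 337 x -0.08868513143891098 ymid -0.002656582149181464 w 0.01784058544571626 top 0.08866172076400175
357 296 337 x -0.09051664444174458 ymid -0.0026828937710846276 w 0.017968497878357057 top 0.08898880745958232
362 296 337 x -0.09276181576358243 ymid -0.0026682891114177243 w 0.0180279124865888 top 0.0887206697459706
367 296 337 x -0.09565192644976402 ymid -0.0027739258703882623 w 0.018146594908719477 top 0.08837712814473567
```

View pics/w4c.png

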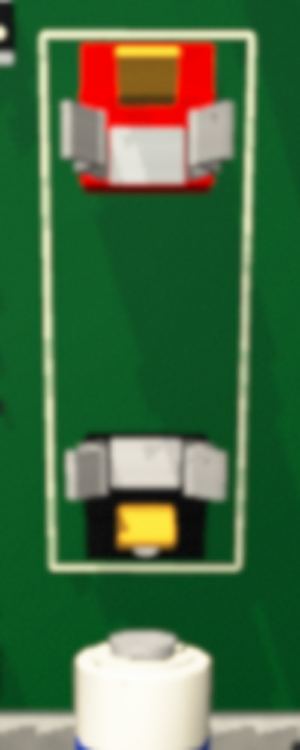

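The cell is parallel to the board. It needs +76.6 mm along x, +0.5 mm across and 59.6 mm down to reach home. I'll go up-slope first, then down to about 20 mm short of home.

Call:
apply_moves(slide=[[0.2,0.005,0],[0.35,0,0],[0.216,0,0],[0,0,0.1],[0,0,0.2],[0,0,0.1],[0,0,0],[0,0,0]], turn=[[0,0,0],[0,0,0],[0,0,0],[0,0,0],[0,0,0],[0,0,0],[0,0,0],[0,0,0]], jaw=[1,1,1,1,1,1,1,1], newtons=60)

```text
time_s: 6.95
tcp_pos: [0.5852, -0.2152, 0.1571]
eef_rot: [-179.8, -30.0, -104.0]
contact_force: [0.2, -0.7, -0.4]
gripper_width: 0.0172
```

```bash
python3 meas.py w5; python3 - <<'E'
from plant import r
from board import *
c=load("w5");print(c["pixels"].shape)
s=r.capture("side");save(s,"s5");S=r.capture("scene");save(S,"sc5")
p=proj(s,[.582,-.225,.15])[0].astype(int);crop("s5",p[0]-50,p[1]-50,p[0]+50,p[1]+50,5,"s5c")
crop("w5",220,100,420,280,4,"w5c")
E
```

```text
[ 0.5855 -0.215   0.1572] [-179.7411  -29.9943 -104.0515] 0.017205413005467927 [ 0.5174  0.5692 -0.175 ] 7.0
n [0.1196 0.4851 0.8662] want [0.121  0.4851 0.866 ] 41988 42255
tcp in board [-0.0444 -0.0053  0.0435] rot err deg [ 0.2332 -0.0056  0.0446]
[286 233   9  20 130] x [-0.0225 -0.0144] y [0.0038 0.0071] h 0.035282893547616
[342 233   8  20 135] x [-0.0224 -0.0143] y [-0.0198 -0.0168] h 0.035389769378077626
[345 277  21   3  39] x [-0.0341 -0.0331] y [-0.027  -0.0184] h 0.03545678423444359
(480, 640, 3)
```

View pics/w5c.png

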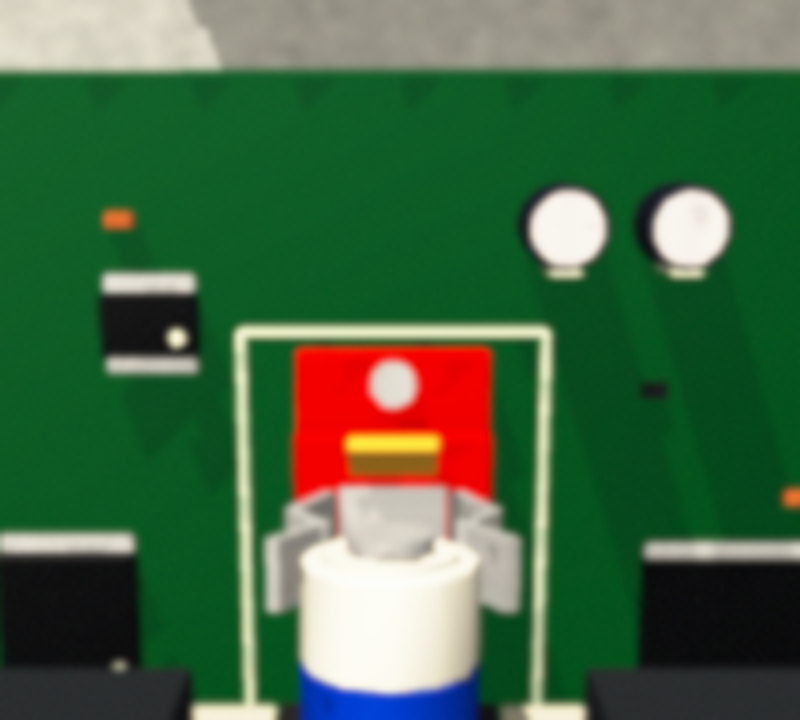

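View pics/s5c.png

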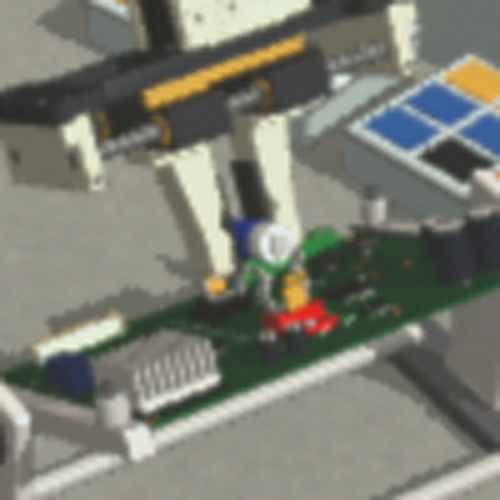

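```bash
python3 - <<'E'
from board import *
np.set_printoptions(precision=4,suppress=True)
c=load("w5");o,n,k,N=plane(c);u,y,z=frame(-104);B=(cloud(c)-o)@np.c_[u,y,z]
for v in list(range(228,272,3)):
    row=B[v,294:342];k=(row[:,2]>.0375)&(row[:,2]<.06)
    if k.sum()>3:
        q=row[k];us=np.nonzero(k)[0]+294;j=q[:,2].argmax()
        print(v,us.min(),us.max(),"x",q[j,0],"ymid",(q[0,1]+q[-1,1])/2,"w",q[0,1]-q[-1,1],"top",np.percentile(q[:,2],95), c["pixels"][v,317])
E
```

```text
234 306 328 x -0.011800643719033726 ymid -0.006163982209799098 w 0.008845648243859677 top 0.04325012762492196 [202 213 219]
237 298 334 x -0.012392141560144546 ymid -0.005722855165133811 w 0.014835924450051134 top 0.04498366622185537 [200 211 217]
240 295 339 x -0.013638946072902244 ymid -0.006214263282001992 w 0.017821778065824686 top 0.04540351381022701 [210 228 233]
243 295 339 x -0.014273975078680586 ymid -0.006174668484028393 w 0.0178430339563348 top 0.04747769504444642 [244 252 253]
246 295 339 x -0.014700221334567472 ymid -0.006135117595178589 w 0.01775499645017376 top 0.0496929801534343 [250 254 253]
249 295 339 x -0.016074439870845097 ymid -0.006164213098186645 w 0.017850414851682612 top 0.04963894839355209 [246 253 253]
252 295 339 x -0.017310156847391883 ymid -0.006166147434113533 w 0.017970556440705398 top 0.049510268494705696 [245 252 253]
255 295 339 x -0.01840594779782641 ymid -0.006158037321443752 w 0.017945260535755878 top 0.04954240352656373 [244 252 253]
258 295 339 x -0.019508713341814605 ymid -0.006191011735887757 w 0.01808465575239785 top 0.04953035336559182 [243 252 253]
261 295 339 x -0.02091355202210821 ymid -0.006151220146178353 w 0.017980679261584583 top 0.04957799524658561 [242 251 253]
264 295 339 x -0.02215075601993659 ymid -0.0061758551135537056 w 0.018054356943070504 top 0.049422835842472486 [242 251 253]
267 295 339 x -0.02328990547460973 ymid -0.006156025412318363 w 0.017873488512063107 top 0.04964469964557347 [240 250 252]
270 295 339 x -0.024609081732034223 ymid -0.00623200881078846 w 0.018062328592150546 top 0.04943221012026448 [239 249 252]
```

Across error is about 0.1 mm. By its tip the cell sits about 1 mm too far up-slope, and it's 20.3 mm above home. I'll shift 1 mm back and go down to the lips while watching the force.

Call:
apply_moves(slide=[[-0.01,0.001,0.03],[0,0,0.03],[0,0,0.02],[0,0,0],[0,0,0]], turn=[[0,0,0],[0,0,0],[0,0,0],[0,0,0],[0,0,0]], jaw=[1,1,1,1,1])

```text
time_s: 7.6
tcp_pos: [0.5844, -0.2181, 0.1494]
eef_rot: [-179.8, -30.0, -104.1]
contact_force: [-1.0, 3.8, 3.6]
gripper_width: 0.0167
```

Call:
apply_moves(slide=[[0,0,0.02],[0,0,0.02],[0,0,0]], turn=[[0,0,0],[0,0,0],[0,0,0]], jaw=[1,1,1])

```text
time_s: 7.9
tcp_pos: [0.584, -0.2201, 0.1464]
eef_rot: [-179.7, -30.0, -104.1]
contact_force: [-2.0, 3.8, 4.5]
gripper_width: 0.0171
```

Call:
apply_moves(slide=[[0,0,0.02],[0,0,0.02],[0,0,0]], turn=[[0,0,0],[0,0,0],[0,0,0]], jaw=[1,1,1])

```text
time_s: 8.2
tcp_pos: [0.5829, -0.2224, 0.1419]
eef_rot: [-179.8, -30.0, -104.1]
contact_force: [0.2, -1.1, -0.8]
gripper_width: 0.0168
```

Call:
apply_moves(slide=[[0,0,0.02],[0,0,0.02],[0,0,0]], turn=[[0,0,0],[0,0,0],[0,0,0]], jaw=[1,1,1])

```text
time_s: 8.5
tcp_pos: [0.5826, -0.2242, 0.1385]
eef_rot: [-179.8, -30.0, -104.1]
contact_force: [0.9, -0.5, -0.5]
gripper_width: 0.0168
```

```bash
python3 meas.py w6; python3 -c "
from h import *;crop('w6',220,100,420,280,4,'w6c')"
```

```text
[ 0.5827 -0.2242  0.1385] [-179.8055  -29.9972 -104.0629] 0.01686975551112215 [-0.0397 -0.5585 -0.9356] 8.55
n [0.1196 0.4852 0.8662] want [0.121  0.4851 0.866 ] 51290 51614
tcp in board [-0.046  -0.0068  0.0225] rot err deg [ 0.1631 -0.0027  0.0545]
[281 244   9  23 174] x [-0.023  -0.0149] y [0.003  0.0061] h 0.03546569079511901
[343 244  11  23 171] x [-0.0228 -0.0148] y [-0.0208 -0.0175] h 0.03537360452749757
[356 294   8   6  22] x [-0.0358 -0.0349] y [-0.0249 -0.0222] h 0.03523712430964628
[285 297  10   9  42] x [-0.0385 -0.0362] y [0.0013 0.0049] h 0.035425889487701576
[339 298  10   8  38] x [-0.0383 -0.0363] y [-0.0193 -0.0158] h 0.03546904941486246
```

View pics/w6c.png

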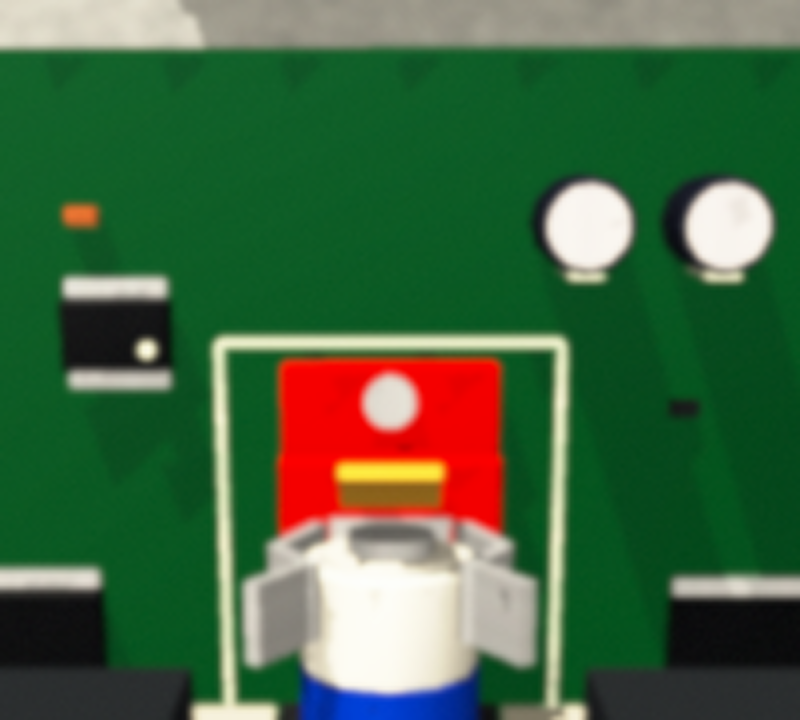

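The force dropped away past the lips, which suggests it snapped. I'll press a little further to confirm it bottoms out.

Call:
apply_moves(slide=[[0,0,0.01],[0,0,0]], turn=[[0,0,0],[0,0,0]], jaw=[1,1])

```text
time_s: 8.75
tcp_pos: [0.5827, -0.2244, 0.1383]
eef_rot: [-179.8, -30.0, -104.1]
contact_force: [-2.3, 3.9, 4.4]
gripper_width: 0.0173
```

```bash
cat > top.py <<'E'
import sys
from board import *
np.set_printoptions(precision=4,suppress=True)
c=load(sys.argv[1]);o,n,k,N=plane(c);u,y,z=frame(-104);B=(cloud(c)-o)@np.c_[u,y,n]
for v in range(225,300,4):
    q=B[v,311:325];q=q[q[:,2]<.2]; print(v,q[:,0].mean(),q[:,2].max(),c["pixels"][v,318])
E
python3 top.py w6
```

```text
225 -0.009918543371445458 0.02427272584300479 [ 27  94 149]
229 -0.014551063671448736 0.010918455057707263 [ 97 104 196]
233 -0.013884373971859378 0.020944643920218924 [ 92  98 100]
237 -0.014648622969588939 0.024167420653949036 [181 191 196]
241 -0.012993808895292792 0.16570515536916758 [233 246 249]
245 -0.016653150571325447 0.028392384623060866 [250 254 253]
249 -0.015201906416320783 0.16570515536916758 [245 252 253]
253 -0.019683889728607074 0.029516572009112736 [244 252 253]
257 -0.021344769701423853 0.02920326300195061 [243 252 253]
261 -0.022895865878747278 0.029443324079166843 [242 251 253]
265 -0.02457599071406021 0.02909259643076607 [241 250 252]
269 -0.02619470104848915 0.029181984369394866 [239 250 252]
273 -0.027932639499410553 0.028811486297195977 [213 150 143]
277 -0.0293849527142184 0.029509511951885052 [208  61   0]
281 -0.031203143988360077 0.02967354421779241 [207  61   0]
285 -0.03288298418654736 0.029049710206471707 [208  62   0]
289 -0.03438160370931713 0.029844481246967692 [207  61   0]
293 -0.036122125561452056 0.02953423001674624 [207  60   0]
297 -0.037992025783858 0.029175916768116872 [207  61   1]
```

The cell's top is 29.3 mm above the board (29.25 is home), and further pressing meets resistance. I'll ease off, open partway and retract square to the board.

Call:
apply_moves(slide=[[0,0,0.008],[0,0,0],[0,0,-0.018],[0,0,0],[0,0,0],[0,0,0],[0,0,0]], turn=[[0,0,0],[0,0,0],[0,0,0],[0,0,0],[0,0,0],[0,0,0],[0,0,0]], jaw=[1,1,1,0.66,0.66,0.66,0.66])

```text
time_s: 9.45
tcp_pos: [0.5828, -0.2242, 0.1387]
eef_rot: [-179.8, -30.0, -104.1]
contact_force: [0.3, 0.3, 0.3]
gripper_width: 0.03
```

Opened to 30 mm with no force. Now I'll retract down-slope, so the wrist camera can see the whole seat.

Call:
apply_moves(slide=[[0,0,-0.1],[0,0,-0.3],[0,0,-0.4],[0,0,-0.4],[-0.4,0,-0.2],[-0.4,0,0],[0,0,0],[0,0,0]], turn=[[0,0,0],[0,0,0],[0,0,0],[0,0,0],[0,0,0],[0,0,0],[0,0,0],[0,0,0]], jaw=[0.66,0.66,0.66,0.66,0.66,0.66,0.66,0.66])

```text
time_s: 10.25
tcp_pos: [0.6162, -0.0878, 0.22]
eef_rot: [-179.8, -30.0, -103.9]
contact_force: [-0.1, -0.5, -0.2]
gripper_width: 0.0295
```

```bash
python3 meas.py w7; python3 - <<'E'
from plant import r
from board import *
np.set_printoptions(precision=4,suppress=True)
S=r.capture("scene");save(S,"sc7");s=r.capture("side");save(s,"s7")
c=load("w7");o,n,k,N=plane(c);u,y,z=frame(-104);B=(cloud(c)-o)@np.c_[u,y,n]
m=(B[:,:,2]>.0275)&(B[:,:,2]<.031)&(cv2.inRange(c["pixels"],(150,0,0),(255,120,80))>0)
q=B[m];print("blue top",len(q))
for a in np.arange(q[:,0].min(),q[:,0].max(),.006):
    k=(q[:,0]>=a)&(q[:,0]<a+.006);print(a,q[k][:,1].mean(),np.median(q[k][:,2]),q[k][:,2].max())
uu=proj(c,o+u*q[:,0].mean()+y*q[:,1].mean()+n*.029)[0].astype(int);print(uu)
crop("w7",max(uu[0]-75,0),max(uu[1]-70,0),uu[0]+75,uu[1]+70,5,"w7c")
E
```

```text
[ 0.6161 -0.0886  0.2204] [-179.8084  -30.0067 -104.0106] 0.029977153225579232 [ 0.4785 -1.1933  0.0834] 10.3
n [0.1195 0.4852 0.8662] want [0.121  0.4851 0.866 ] 39641 40999
tcp in board [-0.0834 -0.0046  0.1632] rot err deg [0.1864 0.0067 0.0091]
[298  73   5  14  49] x [0.0194 0.0275] y [0.0055 0.0083] h 0.03506077995889495
[332  73   5  14  49] x [0.0195 0.0274] y [-0.0176 -0.0149] h 0.0351432951172538
[298 155   6  12  46] x [-0.0344 -0.0266] y [0.0054 0.0089] h 0.03550210509808777
[331 155   5  12  46] x [-0.0344 -0.0266] y [-0.0177 -0.0151] h 0.035225214951682536
[531 461  52  14 424] x [-0.3065 -0.2972] y [-0.243  -0.1987] h 0.035294979870155965
blue top 807
-0.034750283342661274 -0.004824820503403342 0.02838701289664243 0.029919484019577277
-0.028750283342661276 -0.00469359989852737 0.02839036895189035 0.029964488696806135
-0.022750283342661277 -0.004234289158857226 0.02840810506826592 0.030924168334717294
-0.01675028334266128 -0.004537707566951298 0.02840143877381022 0.029890323305035847
-0.01075028334266128 -0.004920050496274814 0.028283830354037913 0.030370510119202675
-0.004750283342661282 -0.004470127085991286 0.028389558232360793 0.030064890178528765
0.0012497166573387161 -0.004650655190450102 0.028294553022814025 0.030356339294607015
0.0072497166573387145 -0.004592226121392644 0.028443472921717505 0.030114073642091666
0.013249716657338713 -0.00702824588386388 0.028309089829158335 0.02976607109474762
[316 131]
```

View pics/w7c.png

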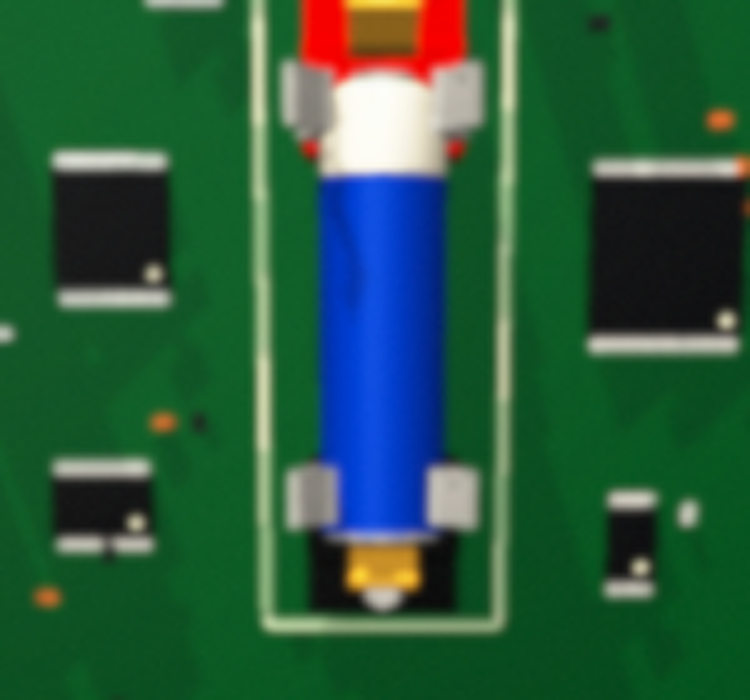

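View pics/sc7.png

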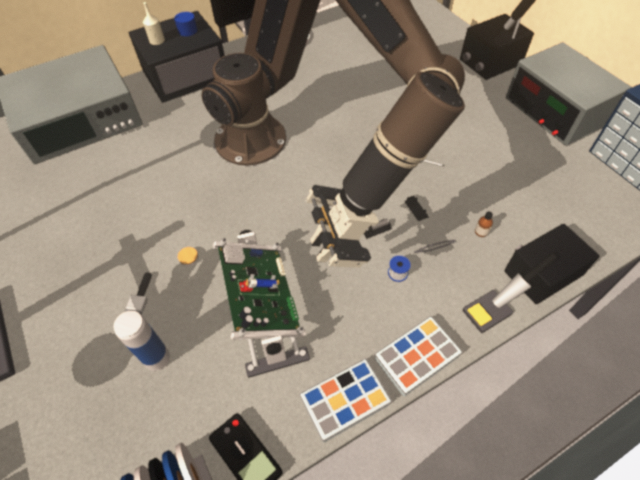

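The crop shows the cell seated in both clips: white band at the red block (375,110), lower clip at (385,495). The tops are level along its length and the gripper is well clear. The other objects in the scene view are where they were, so I'm handing in.

```bash
python3 -c "
from plant import r
print(r.close_job())"
```

```text
the job is handed in; nothing more can be done
None
```

I took the blue cell from its rest and pressed it square to the board into both clips, with the white-banded plus end at the red block. I then let go, backed the gripper clear and handed the job in at about 10.4 s.

**Snap:** the pressing force rose to about 6 N at the lips, fell to zero as the cell went through, and came back when I pressed a little further.

**Seating:** while still gripped, the top of the cell measured 29.3 mm above the board; fully home is 29.25 mm. After release its height was even along its whole length: the median over the blue part was 28.3–28.4 mm, which takes in the cell's curved sides. It lies between the leaves of both clips in the last wrist picture.

**Surroundings:** the old grey cell and the other items looked unmoved in the last scene picture.

**Disagreements:**
- Before pressing, the cell's tip and its white/blue edge put its position along the slope about 1.4 mm apart. I went by the tip and shifted it 1 mm back, well inside the 2.5 mm end play.
- My first estimate of the board's heading, from the scene camera, was 20° out. The wrist depth picture corrected it.

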